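Trim the probe amplifier with the tuning tool

ROBOT

A 7-joint arm with a two-finger parallel gripper is mounted at the origin on a cart in front of the work surface, level with it; the furniture and walls round the work are solid. World frame = base frame: x ahead of the robot, y to its left, z up, the work surface at z = 0. Lengths are in m, angles in rad, forces in N, time in s.
With the tool pointing down it reaches from about 0.4 to 0.9 m from the base axis. Payload 5.5 kg.
Tool frame: the origin (TCP) lies midway between the tips of the shut fingers; the grasp point (between the pads) lies 19 mm behind it (manip.grip_depth is the distance from the TCP to the grasp point, in m); z points along the fingers, x is the direction in which the jaws open and shut, and the axes are right-handed (so a half turn about z gives the same grasp; the last joint's range is limited). The gripper opens to 92 mm and grips with 3 to 60 N. Pads are 19 mm wide; open, the fingers measure 130 mm over their backs; the gripper's body (75 mm by 190 mm) begins 47 mm behind the grasp point.
Start: joints at [1.519, 0.501, -0.427, 1.55, 0.221, 1.138, -0.21], TCP at [0.201, -0.618, 0.227] pointing down, gripper open.
Joint ranges: [-2.88, 2.88], [-0.31, 2.03], [-1.54, 1.56], [0.2, 2.42], [-1.41, 4.55], [0.19, 2.02], [-2.57, 2.57]. Speed limits (rad/s): [2.57, 2.57, 3.14, 3.14, 3.14, 3.14, 3.14].

INTERFACE

Orientations are given as a unit quaternion [x, y, z, w].
In Python, from bench import manip, effector, viewer gives the robot as it stands. Calls block until the motion is done:
- manip.move_pose(position, orientation): joint-space move of the TCP to a pose.
- manip.servo_line(position, ori=None, vel=0.15): straight line of the TCP; ori=None keeps the orientation; vel is the mean speed in m/s.
- manip.movej(angles): joint-space move.
- effector.open_jaws() and effector.close(f_grip=None): open the fingers fully, or close them until they stop; f_grip is the grip in N (None keeps the last).
- manip.sleep(seconds).
- manip.solve_ik(position, orientation): joint angles nearest the present ones, or None.
- viewer.get_image(name): name is "scene" or "side" or "wrist"; returns the picture (480x640x3 uint8, red, green, blue); there is no depth.
- viewer.get_calibration(name): a dict with "vfov" (degrees; the focal length in pixels is half the picture's height over the tangent of half this angle, whatever the lens; pixels are square), "cx", "cy" (the principal point, pixels), "eye" and "attitude" of the camera in the world. Camera axes: x right, y down, z forward; pixel columns grow to the right and rows downward; lengths in m; the calibration is good to about 2 mm. A picture is of the moment at which its call begins: read the wrist's pose just before it. get_calibration takes no time and is no camera call; for the wrist camera it gives the pose at the moment of the call.
A pose or a line that the arm cannot do raises manip.PlanningError and nothing moves.
- manip.hand_in(): hands the job in, once; it reports no verdict.
Readings, each from a call of its own:
- manip.current_clock(): time.
- manip.current_q(): joint angles.
- manip.current_joint_velocities(): joint speeds.
- manip.current_tau(): joint torques, N m.
- manip.current_tool_pos(): TCP position.
- manip.current_tcp_rot(): TCP orientation.
- manip.current_force(): force on the tool from outside, world axes, zero at the start.
- manip.current_wrist_torque(): the same for the moment, N m.
- manip.current_finger_gap(): finger opening in m.
Only numpy, scipy, OpenCV 4.12 (cv2) and the standard library are available. Lean on these libraries where they do the work, as an engineer would, in place of code of your own. Each camera call takes 0.05 s, during which the arm holds its last target. There are 200 camera calls.

TASK

Set the probe amplifier: take the blue plastic tuning tool from its holder, put its blade in the slot of the brass trimmer screw and turn the screw clockwise until its red pointer stands in the green band. Then stand the tool back in its holder, collar down on the holder's top, and let go. Turn the screw only with the tool, not with the fingers, and do not knock the two bottles about.

Things in the scene. Friction and masses are not known exactly. Their poses are not given: they have to be found in the camera images.
- trimmer (a joint): Angle of the brass trimmer screw, rad. 0: its red pointer is at the middle of the green band, which reaches 0.2 rad to each side. Positive: counter-clockwise seen from above; it starts at 0.6 to 1.5, so it must be turned clockwise. Stops at -1.2 and 1.9; dry friction about 0.05 N m; it stays where it is left.
- trimmer_slot (a point): Centre of the screw's slot, level with the top of its brass head (44 mm across, 11 mm high). Slot 25 mm long, 6.5 mm wide, 9 mm deep, closed at its ends, edges bevelled 2.5 mm. Turns with the screw: x along the slot to the red pointer, z up. The tool's blade has about 0.13 rad of play to each side in it before it drives the screw.
- tuner_handle (a point): Middle of the flat blue handle of the upright tuning tool, z up along it, 85 mm above the blade's tip. The handle is 24 mm wide along x and 16 mm thick along y (grip it across these 16 mm); it reaches 30 mm above and 34 mm below this point. Below it a round collar, 36 mm across, 6 mm thick.
- tuner_tip (a point): Middle of the tip of the tool's white blade, 85 mm below tuner_handle; same axes. The blade is 20 mm wide along x, 4 mm thick along y and 12 mm long; above it a round white shaft, 14 mm thick, up to the collar's underside, 45 mm above the tip.
- holder_mouth (a point): Centre of the round hole, 26 mm across, in the holder's top, level with the top, 64 mm above the bench. The holder is a small black-topped stand, 80 x 90 mm, fixed; the hole goes through with free space to 56 mm down. The tool hangs in it by its collar, its tip 45 mm below this point; any yaw will do.
- etoh_centre (a point): Middle of a white plastic bottle with a red cap, 60 mm across, 140 mm tall; a bystander.
- small_bottle_centre (a point): Middle of a small white bottle with a yellow cap, 40 mm across, 75 mm tall; a bystander.
- amplifier: Grey and white box, 170 x 130 mm, its flat top 46 mm above the bench, fixed; origin under its centre. The trimmer stands on its top, 25 mm from the centre towards its -x side; the green band lies to the +x side of the screw, 35 to 47 mm from the screw's axis.
- tuner: The whole tuning tool, 115 mm long, about 50 g; origin at its blade's tip, z up along it.
There are look-alikes about, which are no part of the job. What is shaped like the tuner but orange is not meant.

How it is judged:
By the outcome, as a careful person would: the job done as asked, in the order asked, and still so for the second after the job is handed in, with the robot touching nothing.
It also fails if it takes over 51 s, if anything falls off the work surface, if the arm or the gripper's body presses on something with over 40 N, if the wrist force passes 120 N, or if a joint passes its speed limit or range.

## Working session

There is one attempt and no reset: what is moved stays moved. The work goes in short steps, each a Python script; the robot and the scene stay as the last script left them, time stands still between calls to the robot, and variables do not carry over. Pictures are saved under pics/ and viewed, about 8 in all and at most 12, crops included, and the job is handed in when it is done.

```bash
ls; mkdir -p pics
python3 - <<'E'
from bench import manip, effector, viewer
import cv2
for n in ("scene","side"):
    im=viewer.get_image(n); cv2.imwrite(f"pics/{n}0.png",im[:,:,::-1])
    print(n,viewer.get_calibration(n))
print(viewer.get_calibration("wrist"))
print(manip.current_clock(),manip.current_tool_pos(),manip.current_tcp_rot(),manip.grip_depth)
E
```

```text
pics
scene {'vfov': 52.95150119161246, 'cx': 327.39761920792597, 'cy': 235.2194298718952, 'eye': array([0.07416519, 0.50476597, 0.88156158]), 'attitude': array([-0.29843775,  0.8741864 , -0.36262381,  0.12343832])}
side {'vfov': 55.543690558468356, 'cx': 319.4783278697197, 'cy': 241.34805866529115, 'eye': array([ 0.38858972, -0.89501719,  0.57971839]), 'attitude': array([ 0.86140358, -0.08628961,  0.06150907, -0.496744  ])}
{'vfov': 67.61409117797727, 'cx': 323.6228765806144, 'cy': 244.9718873727975, 'eye': array([ 0.26564077, -0.59730924,  0.38426759]), 'attitude': array([ 0.80217643, -0.58336463, -0.07497318,  0.10284798])}
0.1 [ 0.2010486  -0.61745807  0.22578253] [ 8.09217027e-01 -5.87509173e-01 -6.79666899e-04 -5.58790590e-04] 0.0188
```

View pics/scene0.png

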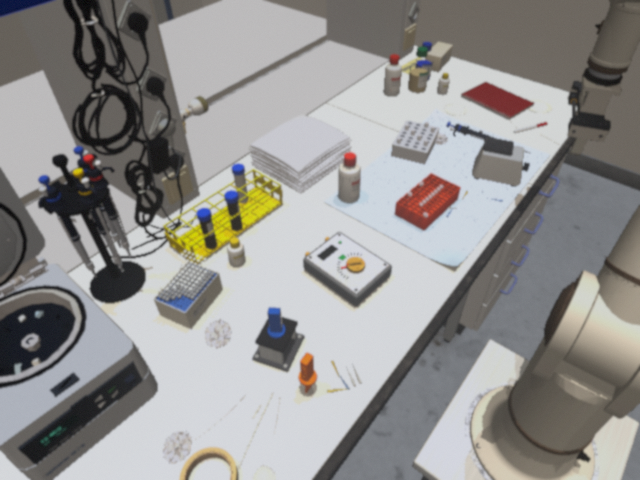

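View pics/side0.png

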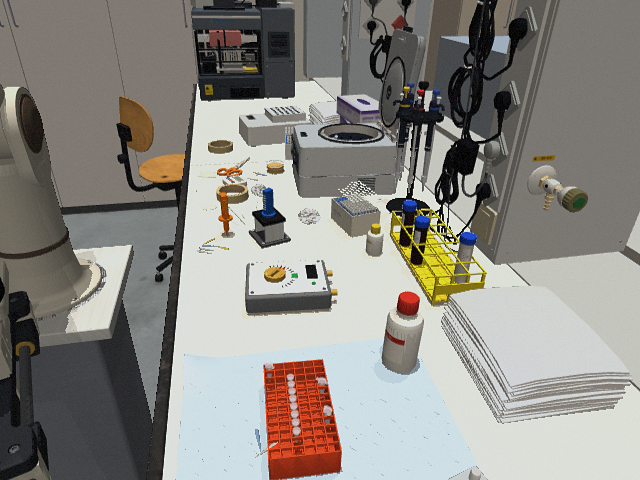

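Candidates: the blue tool in the black-topped holder (scene 275,320; side 268,203) and an orange look-alike (scene 307,372; side 225,212). The blue one fits. The trimmer is at scene (355,265) and side (276,273). The bottles are at scene (349,177) with the red cap and (236,252) with the yellow cap. I'll confirm in one enlarged crop and triangulate.

```bash
cat > h.py <<'E'
from bench import manip, effector, viewer
import numpy as np, cv2
from scipy.spatial.transform import Rotation as R
def cam(c):
    f=240/np.tan(np.radians(c["vfov"])/2); return f,R.from_quat(c["attitude"]).as_matrix(),np.array(c["eye"])
def ray(c,p):
    f,A,e=cam(c); d=A@np.array([(p[0]-c["cx"])/f,(p[1]-c["cy"])/f,1]); return e,d/np.linalg.norm(d)
def at_z(c,p,z):
    e,d=ray(c,p); return e+d*(z-e[2])/d[2]
def proj(c,P):
    f,A,e=cam(c); v=(np.atleast_2d(P)-e)@A; return np.c_[v[:,0]/v[:,2]*f+c["cx"],v[:,1]/v[:,2]*f+c["cy"]]
def tri(c1,p1,c2,p2):
    e1,d1=ray(c1,p1);e2,d2=ray(c2,p2)
    t=np.linalg.lstsq(np.c_[d1,-d2],e2-e1,rcond=None)[0]
    a,b=e1+t[0]*d1,e2+t[1]*d2; return (a+b)/2,np.linalg.norm(a-b)
def down(yaw):  # tool pointing down; jaw axis (tool x) at yaw in world xy
    x=np.array([np.cos(yaw),np.sin(yaw),0]);z=np.array([0,0,-1.]);return R.from_matrix(np.c_[x,np.cross(z,x),z]).as_quat()
E
python3 - <<'E'
from h import *
a,b=viewer.get_calibration("scene"),viewer.get_calibration("side")
for n,p,q in [("tool top",(273,311),(268,190)),("trimmer",(355,265),(276,273)),("redcap top",(350,157),(408,296)),("yellowcap",(236,241),(376,228)),("orange top",(308,357),(225,194))]:
    print(n,*tri(a,p,b,q))
print(at_z(a,(355,265),.057),at_z(b,(276,273),.057))
print('amp corners scene',[at_z(a,p,.046)[:2].round(3) for p in [(304,258),(339,233),(390,268),(356,298)]])
print('holder base scene',[at_z(a,p,0)[:2].round(3) for p in [(254,357),(287,367),(303,337)]])
s=cv2.imread("pics/scene0.png");d=cv2.imread("pics/side0.png")
A=cv2.resize(s[215:415,220:420],(400,400),interpolation=cv2.INTER_CUBIC)
B=cv2.resize(d[175:325,195:345],(400,400),interpolation=cv2.INTER_CUBIC)
cv2.imwrite("pics/crop1.png",np.hstack([A,B]))
E
```

```text
tool top [0.49038559 0.13430059 0.13041363] 0.0006671721618401616
trimmer [ 0.47386912 -0.11511506  0.05255329] 0.00304989064120291
redcap top [ 0.65949146 -0.34843852  0.13970072] 0.0029538990415302288
yellowcap [0.73000212 0.00764033 0.06944112] 0.0006092521480890724
orange top [0.38432481 0.16273263 0.11386494] 0.004627089314501638
[ 0.47006388 -0.11159542  0.057     ] [ 0.47464012 -0.12071652  0.057     ]
amp corners scene [array([ 0.583, -0.065]), array([ 0.567, -0.182]), array([ 0.406, -0.162]), array([ 0.418, -0.043])]
holder base scene [array([0.516, 0.18 ]), array([0.447, 0.156]), array([0.467, 0.081])]
```

View pics/crop1.png

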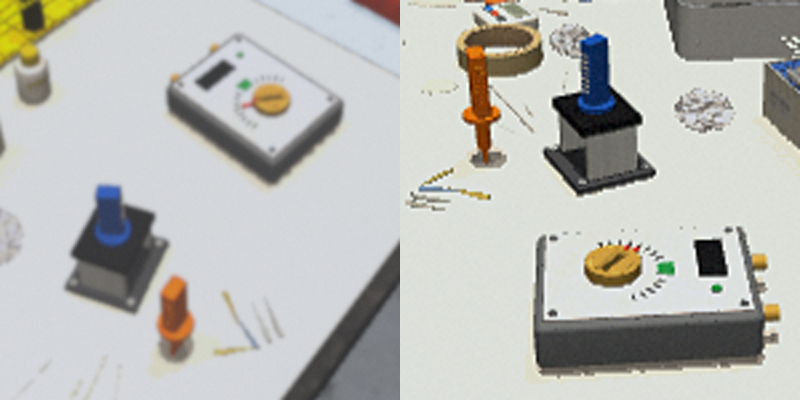

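Confirmed: the blue tool hangs in the black-topped holder at about (0.490, 0.134), with its top at z ≈ 0.13 as expected. The orange one is separate, 0.11 m away. The red pointer is CCW of the green band. Next, wrist views over the trimmer and the tool.

```bash
cat >> h.py <<'E'
def tool_cam():
    c=viewer.get_calibration("wrist");f,A,e=cam(c);Rt=R.from_quat(manip.current_tcp_rot()).as_matrix();p=np.array(manip.current_tool_pos())
    return Rt.T@A,Rt.T@(e-p)
def look(target,yaw,z):
    "TCP pose at height z (tool down, yaw) whose camera axis hits target"
    A,t=tool_cam();q=down(yaw);M=R.from_quat(q).as_matrix();d=M@A[:,2];e0=M@t
    s=(target[2]-(z+e0[2]))/d[2];return np.array([target[0]-s*d[0]-e0[0],target[1]-s*d[1]-e0[1],z]),q
E
python3 - <<'E'
from h import *
A,t=tool_cam();print(A.round(3),t.round(3))
T=np.array([.473,-.115,.057]);H=np.array([.49,.134,.1])
for yaw in np.arange(-np.pi,np.pi,np.pi/4):
    for n,P in (("T",T),("H",H)):
        p,q=look(P,yaw,.24); s=manip.solve_ik(p,q); g=manip.solve_ik(P+[0,0,.12],down(yaw))
        print(round(yaw,2),n,p.round(3),None if s is None else np.round(s,2),None if g is None else np.round(g,2))
E
```

```text
[[ 1.    -0.002  0.001]
 [ 0.002  0.968  0.253]
 [-0.001 -0.253  0.968]] [ 0.001 -0.068 -0.158]
-3.14 T [ 0.474 -0.136  0.24 ] [-0.84  0.47  1.37  1.96 -0.52  1.14 -2.4 ] [-0.69  0.41  1.07  2.04 -0.44  0.95 -2.53]
-3.14 H [0.491 0.124 0.24 ] [ 0.71  0.49 -1.29  1.88  0.52  1.17  2.38] [ 0.68  0.54 -1.29  1.89  0.57  1.15  2.31]
-2.36 T [ 0.489 -0.13   0.24 ] [ 0.77  0.25 -0.65  1.89  0.18  1.06 -2.31] [ 0.72  0.3  -0.63  1.99  0.22  0.91 -2.37]
-2.36 H [0.498 0.127 0.24 ] [-0.63  0.22  0.37  1.9  -0.09  1.04 -2.57] [-0.72  0.24  0.46  1.93 -0.12  1.   -2.56]
-1.57 T [ 0.494 -0.114  0.24 ] [ 0.88  0.3  -0.84  1.88  0.25  1.07 -1.62] [ 0.85  0.33 -0.78  1.99  0.29  0.93 -1.65]
-1.57 H [0.5   0.135 0.24 ] [ 0.49  0.36 -0.98  1.85  0.34  1.1  -2.19] [ 0.5   0.37 -0.99  1.9   0.36  1.06 -2.21]
-0.79 T [ 0.488 -0.099  0.24 ] [ 0.96  0.31 -0.96  1.9   0.28  1.08 -0.9 ] [ 0.92  0.36 -0.87  1.99  0.34  0.94 -0.91]
-0.79 H [0.497 0.142 0.24 ] [ 0.68  0.56 -1.35  1.85  0.59  1.21 -1.64] [ 0.58  0.43 -1.12  1.9   0.44  1.09 -1.5 ]
0.0 T [ 0.472 -0.094  0.24 ] [ 1.09  0.32 -1.11  1.93  0.32  1.0
[... 165 characters left out ...]
]
0.79 T [ 0.457 -0.1    0.24 ] [ 1.24  0.36 -1.28  1.96  0.39  1.11  0.58] [ 1.04  0.42 -1.04  1.99  0.44  0.98  0.57]
0.79 H [0.482 0.141 0.24 ] [ 0.68  0.48 -1.29  1.88  0.5   1.16 -0.01] [ 0.68  0.54 -1.29  1.89  0.57  1.15 -0.04]
1.57 T [ 0.452 -0.116  0.24 ] [ 1.25  0.33 -1.24  1.96  0.36  1.09  1.43] [ 1.14  0.51 -1.19  1.98  0.55  1.03  1.26]
1.57 H [0.48  0.133 0.24 ] [ 0.7   0.47 -1.29  1.89  0.49  1.16  0.8 ] [ 0.68  0.54 -1.29  1.89  0.57  1.15  0.74]
2.36 T [ 0.458 -0.131  0.24 ] [ 1.29  0.4  -1.29  1.94  0.43  1.12  2.18] [ 1.19  0.58 -1.29  1.98  0.64  1.08  1.97]
2.36 H [0.483 0.126 0.24 ] [ 0.71  0.47 -1.29  1.89  0.5   1.16  1.6 ] [ 0.68  0.54 -1.29  1.89  0.57  1.15  1.53]
```

Run:
```python
from h import *
import json
T=np.array([.473,-.115,.057]);H=np.array([.49,.134,.1])
ims=[];cs={}
for n,P,y in (("T",T,.0),("H",H,.0)):
    manip.move_pose(*look(P,y,.25)); manip.sleep(.2)
    c=viewer.get_calibration("wrist"); im=viewer.get_image("wrist")
    cs[n]={k:np.asarray(v).tolist() for k,v in c.items()}
    cv2.imwrite(f"pics/w{n}.png",im[:,:,::-1]); 
    cx,cy=proj(c,P)[0].round().astype(int); print(n,cx,cy,manip.current_clock())
    x0,y0=max(cx-100,0),max(cy-100,0);print('crop',x0,y0)
    ims.append(cv2.resize(im[y0:y0+200,x0:x0+200,::-1],(400,400),interpolation=cv2.INTER_CUBIC))
json.dump(cs,open("cs.json","w"))
cv2.imwrite("pics/crop2.png",np.hstack(ims))
```

```text
T 324 243 2.475
crop 224 143
H 323 243 3.675
crop 223 143
```

View pics/crop2.png

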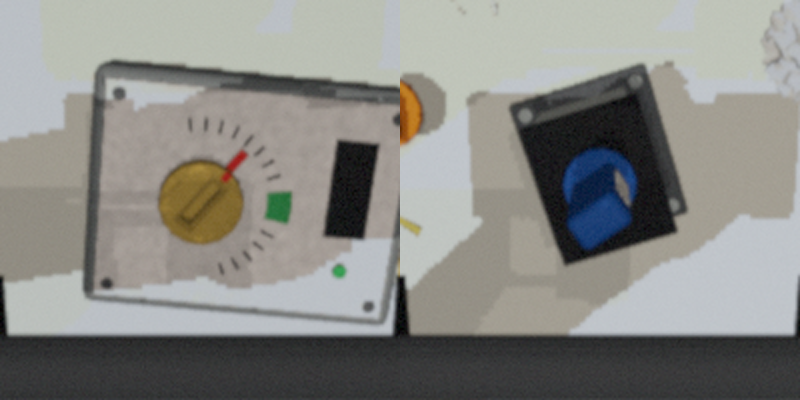

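```bash
cat > meas.py <<'E'
from h import *
import json
cs=json.load(open("cs.json"));T,H=cs["T"],cs["H"]
def blob(im,lo,hi,near):
    m=cv2.inRange(cv2.cvtColor(im,cv2.COLOR_BGR2HSV),lo,hi);cs_,_=cv2.findContours(m,0,cv2.CHAIN_APPROX_NONE)
    k=[c for c in cs_ if cv2.contourArea(c)>15 and np.linalg.norm(c.mean((0,1))-near)<40]
    return max(k,key=cv2.contourArea)
im=cv2.imread("pics/wT.png")
b=blob(im,(12,90,60),(30,255,255),(324,244)); (c,ax,an)=cv2.fitEllipse(b);s=at_z(T,c,.0555);print("brass",c,ax,s.round(4))
g=blob(im,(45,90,40),(85,255,255),(363,246)).mean((0,1)); G=at_z(T,g,.046)
r=blob(im,(0,120,80),(8,255,255),(342,225)).mean((0,1));P=at_z(T,r,.057)
P2=at_z(T,r,.047)
ang=lambda a:np.arctan2(a[1]-s[1],a[0]-s[0])
print("green",g,G.round(4),np.linalg.norm((G-s)[:2]),ang(G),"red",r,P.round(4),ang(P),ang(P2),'theta',ang(P)-ang(G))
im=cv2.imread("pics/wH.png");o=np.array([223,143])
top=[at_z(H,o+np.array(p)/2,.134)[:2] for p in [(167,217),(215,192),(232,217),(182,250)]]
print("handle top",np.mean(top,0),[np.linalg.norm(top[i]-top[i-1]).round(4) for i in range(4)], [np.arctan2(*(top[i]-top[j])[::-1]).round(3) for i,j in ((1,0),(2,3))])
bl=blob(im,(100,80,30),(125,255,255),(323,240)).reshape(-1,2)
w=at_z(H,o+np.array((201,184))/2,.070);print("collar",w.round(4))
for p in ((163,185),(237,185),(200,148)): print(at_z(H,o+np.array(p)/2,.07).round(4))
print("blue bbox crop",(bl.min(0)-o)*2,(bl.max(0)-o)*2)
E
python3 meas.py
```

```text
brass (323.7523193359375, 243.96865844726562) (39.83823776245117, 41.22792434692383) [ 0.4724 -0.1161  0.0555]
green [362.9047619  246.02380952] [ 0.5134 -0.1209  0.046 ] 0.0412519512537544 -0.1172938761011235 red [340.18181818 225.90909091] [ 0.4889 -0.0971  0.057 ] 0.8559954685210565 0.7843627252268587 theta 0.97328934462218
handle top [0.48947385 0.1345595 ] [np.float64(0.015), np.float64(0.0216), np.float64(0.0123), np.float64(0.0243)] [np.float64(0.488), np.float64(0.599)]
collar [0.4903 0.1339 0.07  ]
[0.4719 0.1335 0.07  ]
[0.5078 0.1333 0.07  ]
[0.49   0.1516 0.07  ]
blue bbox crop [160 146] [238 250]
```

Measured: trimmer at (0.472, -0.116) and collar at (0.490, 0.134). The collar is 36 mm across and the band radius is 41 mm, both matching the sizes given. Handle yaw is about 0.53, slot yaw about 0.79 and amplifier yaw about -0.12, so θ ≈ 0.9. Next: grasp, lift, hover over the slot and look.

Run:
```python
from h import *
y=.53+np.pi/2; gd=manip.grip_depth
p=np.array([.490,.134,.104-gd])
manip.move_pose(p+[0,0,.09],down(y)); manip.servo_line(p,vel=.12)
effector.close(40); print("gap",manip.current_finger_gap(),manip.current_force().round(2),manip.current_tool_pos().round(4),manip.current_clock())
manip.servo_line(p+[0,0,.085],vel=.15); print("gap",manip.current_finger_gap())
ys=.785+np.pi/2
t=np.array([.4724,-.1161,.085+.072-gd])
print(np.round(manip.solve_ik(t,down(ys)),2),np.round(manip.solve_ik(t,down(ys-1.1)),2))
manip.move_pose(t+[0,0,.03],down(ys)); manip.servo_line(t,vel=.1); manip.sleep(.3)
print(manip.current_tool_pos().round(4),R.from_quat(manip.current_tcp_rot()).as_matrix()[:,2].round(4),manip.current_clock(),manip.current_force().round(2))
import json
tip=np.array([.4724,-.1161,.072])
tiles=[]
for n,w in (("side",60),("scene",60),("wrist",140)):
    c=viewer.get_calibration(n);im=viewer.get_image(n);cv2.imwrite(f"pics/h_{n}.png",im[:,:,::-1])
    u=proj(c,tip)[0];x0,y0=np.round(u-w).astype(int).clip(0);print(n,u.round(1),x0,y0,400/(2*w), proj(c,[.4724,-.1161,.057]).round(1))
    k=im[y0:y0+2*w,x0:x0+2*w,::-1];k=cv2.copyMakeBorder(k,0,2*w-k.shape[0],0,2*w-k.shape[1],0);tiles.append(cv2.resize(k,(266,266),interpolation=cv2.INTER_CUBIC))
cv2.imwrite("pics/crop3.png",np.hstack(tiles))
```

```text
gap 0.0160911907011664 [-0.23  0.4   1.05] [0.49   0.1341 0.0852] 7.2583
gap 0.015630904691572807
[ 1.23  0.86 -1.47  2.02  0.94  1.21  1.73] [ 1.2   0.74 -1.35  2.02  0.82  1.1   0.72]
[ 0.4727 -0.1161  0.1386] [ 7.e-04 -2.e-04 -1.e+00] 9.7083 [ 0.16 -0.21 -0.21]
side [274.4 265.7] 214 206 3.3333333333333335 [[274.6 271.9]]
scene [355.6 259. ] 296 199 3.3333333333333335 [[355.3 263.4]]
wrist [325.4 258.7] 185 119 1.4285714285714286 [[325.3 252.5]]
```

View pics/crop3.png

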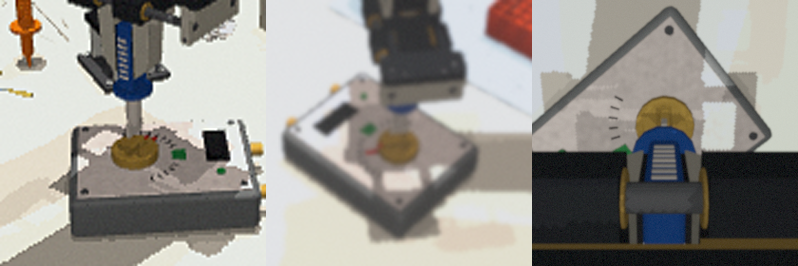

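The tool hangs upright in the hand, with its tip just above the brass head in both fixed views (side about (274,268), head about (275,273)). I'll lower it in small steps and watch the force.

```bash
cat >> h.py <<'E'
XY=np.array([.4724,-.1161]);YS=.785+np.pi/2
def tipz(): return manip.current_tool_pos()[2]+.0188-.085
def lower(z0,z1,xy,yaw,fmax=8,step=.002):
    "lower the tip stepwise; stop on force; returns commanded tip height"
    z=z0
    while z>z1+1e-6:
        z=max(z-step,z1); manip.servo_line(np.r_[xy,z+.085-.0188],down(yaw),vel=.03)
        f=manip.current_force(); print(round(z,4),round(tipz(),4),f.round(1),manip.current_wrist_torque().round(2))
        if np.linalg.norm(f)>fmax: break
    return z
E
python3 - <<'E'
from h import *
lower(.066,.0495,XY,YS); print(manip.current_tool_pos().round(4),manip.current_finger_gap(),manip.current_clock())
E
```

```text
0.064 0.0637 [-0.9 -0.1 -1.2] [ 0.12 -0.08  0.01]
0.062 0.0619 [ 0.  -0.4 -0.5] [ 0.12 -0.16  0.07]
0.06 0.0599 [ 0.1 -0.3  0. ] [ 0.15 -0.08 -0.05]
0.058 0.0579 [-0.6 -0.5 -1.6] [ 0.13 -0.06  0.05]
0.056 0.0559 [ 0.6  0.9 -0.5] [ 0.1  -0.12 -0.03]
0.054 0.0539 [-0.2 -0.4 -0.7] [ 0.15 -0.1   0.  ]
0.052 0.0519 [ 0.8 -0.2 -0.7] [ 0.16 -0.11 -0.02]
0.05 0.0498 [-0.2 -0.6 -1.2] [ 0.17 -0.09 -0.02]
0.0495 0.0495 [-0.7  0.1 -1.3] [ 0.16 -0.16 -0.03]
[ 0.4724 -0.1161  0.1157] 0.01588254502464934 12.275
```

It dropped in with no resistance, tip 7.5 mm into the slot. Turning clockwise in steps.

```bash
cat >> h.py <<'E'
def turn(y0,y1,n,z=.0495):
    for y in np.linspace(y0,y1,n+1)[1:]:
        manip.servo_line(np.r_[XY,z+.085-.0188],down(y+np.pi/2),vel=.02)
        f=manip.current_force(); print(round(y,3),f.round(1),manip.current_wrist_torque().round(2),manip.current_clock())
        if np.linalg.norm(f)>20: print("STOP");break
E
python3 - <<'E'
from h import *
turn(.785,-.23,8); print(manip.current_tool_pos().round(4),manip.current_finger_gap())
tiles=[]
for n in ("side","scene"):
    im=viewer.get_image(n);cv2.imwrite(f"pics/t_{n}.png",im[:,:,::-1])
    x0,y0=(235,225) if n=="side" else (300,210)
    tiles.append(cv2.resize(im[y0:y0+100,x0:x0+100,::-1],(400,400),interpolation=cv2.INTER_CUBIC))
cv2.imwrite("pics/crop4.png",np.hstack(tiles))
E
```

```text
0.658 [ 0.4  0.2 -0.4] [0.29 0.01 0.03] 12.55
0.531 [-0.3  1.8 -1.1] [0.29 0.09 0.04] 12.825
0.404 [-1.2  0.2  0.1] [0.38 0.13 0.02] 13.1
0.277 [-0.7  1.4 -1.7] [0.44 0.23 0.  ] 13.375
0.151 [-0.6  2.  -1.4] [0.51 0.2  0.03] 13.65
0.024 [-2.2  1.8 -1.3] [0.59 0.2  0.08] 13.925
-0.103 [-1.   2.4 -0.9] [0.72 0.27 0.05] 14.2
-0.23 [-1.6  3.1 -0.8] [ 0.79  0.15 -0.02] 14.475
[ 0.4725 -0.1159  0.1157] 0.016233321551012925
```

View pics/crop4.png

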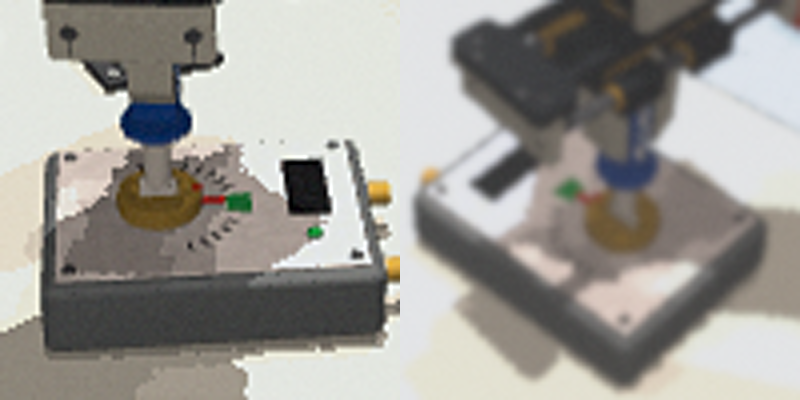

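The pointer lies in the green band in both views: side red (213,200) with green (239,201), and scene red (595,198) with green (570,188). I'll ease off within the play, lift straight out and check numerically.

```bash
cat > chk.py <<'E'
from h import *
def chk(tag,names=("side","scene")):
    for n in names:
        c=viewer.get_calibration(n);im=viewer.get_image(n);cv2.imwrite(f"pics/{tag}_{n}.png",im[:,:,::-1])
        hsv=cv2.cvtColor(im,cv2.COLOR_RGB2HSV);u=proj(c,np.r_[XY+[.03,0],.047])[0];yy,xx=np.mgrid[:480,:640];near=np.hypot(xx-u[0],yy-u[1])<(35 if n!="wrist" else 80)
        out=[]
        for ms in ([((45,90,30),(85,255,255))],[((0,140,80),(7,255,255)),((173,140,80),(180,255,255))]):
            m=sum(cv2.inRange(hsv,*k)>0 for k in ms).astype(bool)&near
            q=np.c_[xx[m],yy[m]].astype(float);out.append(q)
        if min(map(len,out))<3: print(n,"few",[len(o) for o in out]);continue
        s=np.r_[XY,.047]; 
        # anchor: green band is 41 mm from axis along amp +x (yaw -.12): shift to cancel calibration error
        G=at_z(c,out[0].mean(0),.046);s2=G-.041*np.array([np.cos(-.12),np.sin(-.12),0])
        for nm,o in (("wristXY",s),("fromband",s2)):
            a=[np.arctan2(*(at_z(c,k.mean(0),.0465)-o)[1::-1]) for k in out]; print(n,nm,[len(k) for k in out],"G",G[:2].round(4),"theta",round(a[1]-a[0],3))
E
python3 - <<'E'
from chk import *
turn(-.23,-.14,1)
manip.servo_line(np.r_[XY,.085+.085-.0188],vel=.05); print(manip.current_finger_gap(),manip.current_force().round(1))
manip.servo_line(np.r_[XY+[-.05,.03],.11+.085-.0188],down(-.14+np.pi/2),vel=.15)
chk("u",("side","scene","wrist")); print(manip.current_clock())
E
```

```text
-0.14 [ 1.2 -0.2 -0.1] [ 0.29 -0.2   0.01] 14.825
0.015604826876284374 [-0.2  1.  -1.1]
side wristXY [30, 13] G [ 0.5195 -0.1268] theta 0.357
side fromband [30, 13] G [ 0.5195 -0.1268] theta 0.562
scene few [12, 0]
wrist few [4, 0]
16.4083
```

Run:
```python
from h import *
s=cv2.imread("pics/u_side.png")[225:305,235:335];w=cv2.imread("pics/u_wrist.png")
cv2.imwrite("pics/crop5.png",np.hstack([cv2.resize(s,(375,300),interpolation=cv2.INTER_CUBIC),cv2.resize(w,(400,300),interpolation=cv2.INTER_AREA)]))
```

```text
(no output)
```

View pics/crop5.png

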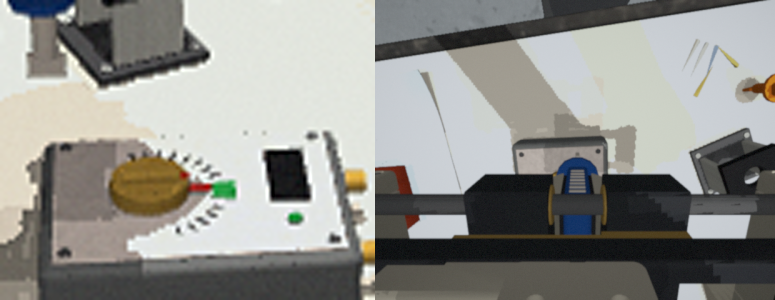

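The pointer (200,187) aims at the green band (224,189) in the side view, but a second red dot on the head upset my blob code. Before parking the tool I'll check once from above with the wrist camera nearly over the screw.

Run:
```python
from chk import *
ps=-.14+np.pi/2; ty=np.array([np.sin(ps),-np.cos(ps)])
manip.move_pose(np.r_[XY+.085*ty,.2],down(ps)); manip.sleep(.2)
c=viewer.get_calibration("wrist"); chk("v",("wrist",)); print(manip.current_clock())
im=cv2.imread("pics/v_wrist.png"); u=proj(c,np.r_[XY,.057])[0]; x0,y0=(u-70).round().astype(int).clip(0);print(u,x0,y0)
import json; json.dump({k:np.asarray(v).tolist() for k,v in c.items()},open("cv.json","w"))
cv2.imwrite("pics/crop6.png",cv2.resize(im[y0:y0+140,x0:x0+140],(560,560),interpolation=cv2.INTER_CUBIC))
```

```text
wrist wristXY [266, 75] G [ 0.5185 -0.1258] theta 0.106
wrist fromband [266, 75] G [ 0.5185 -0.1258] theta 0.226
17.2833
[324.76490135 129.93759254] 255 60
```

View pics/crop6.png

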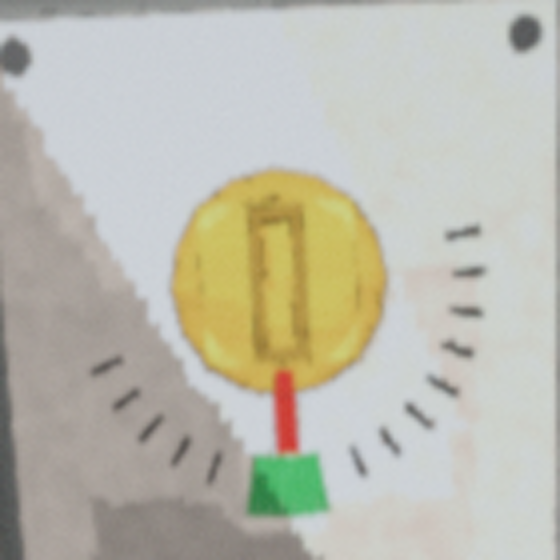

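From above, the screw centre is (279,280), the pointer (287,412) and the band (288,486). The pointer is within about 0.02 rad of the band's middle. Returning the tool along the reverse of the lift-out path.

Run:
```python
from h import *
y=.53+np.pi/2; p=np.array([.490,.134,.0852])
manip.move_pose(p+[0,0,.085],down(y)); manip.sleep(.2); print(manip.current_finger_gap(),manip.current_force().round(1))
stop=False
for z in [.06,.045,.04,.03,.02,.01,.006,.004,.002,.001,.0005]:
    manip.servo_line(p+[0,0,z],down(y),vel=.06); f=manip.current_force()
    if z<.05: print(z,manip.current_tool_pos()[2].round(4),f.round(1))
    if np.linalg.norm(f)>8: stop=True;print("contact");break
if not stop or z<=.004:
    effector.open_jaws(); manip.sleep(.3)
    manip.servo_line(p+[0,0,.12],vel=.12)
    manip.move_pose(*look(np.array([.49,.134,.1]),0.,.25)); manip.sleep(.2)
    im=viewer.get_image("wrist");s=viewer.get_image("side");cv2.imwrite("pics/f_wrist.png",im[:,:,::-1]);cv2.imwrite("pics/f_side.png",s[:,:,::-1])
    cv2.imwrite("pics/crop7.png",np.hstack([cv2.resize(im[143:343,223:423,::-1],(400,400)),cv2.resize(s[150:310,235:395,::-1],(400,400),interpolation=cv2.INTER_CUBIC)]))
print(manip.current_clock(),manip.current_finger_gap())
```

```text
0.01606131410297094 [-0.6 -0.2 -0.8]
0.045 0.1298 [ 0.6  0.2 -0.2]
0.04 0.125 [ 0.4 -0.8 -0.5]
0.03 0.1147 [-0.2 -0.6 -0.3]
0.02 0.1047 [ 0.2  1.1 -0.8]
0.01 0.0947 [-1.5 -0.6 -0.4]
0.006 0.091 [-0.7 -0.3  0.1]
0.004 0.0891 [-0.   0.1 -2.1]
0.002 0.0871 [ 0.6  0.5 -0.8]
0.001 0.0862 [-0.4  0.4 -0.3]
0.0005 0.0857 [ 0.2 -0.2 -0.9]
26.525 0.09173301907249377
```

View pics/crop7.png

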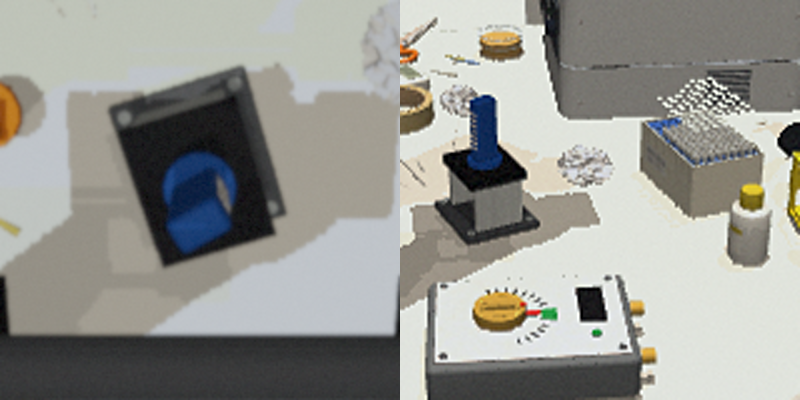

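The tool stands upright in its holder with its collar on the top (wrist crop (200,185)), in the same place as at the start. The pointer (530,312) is still in the band (548,314), and the bottle and the orange tool have not moved. The gripper is open and clear, so I'm handing in.

```bash
python3 -c "
from bench import manip
print(manip.current_clock()); manip.hand_in()"
```

```text
26.525
the job is handed in; nothing more can be done
```

The trimmer is set and the tool is back in its holder. I handed the job in at 26.5 s of the 51 s allowed; no verdict is reported.

**What I did:** I took the blue tool from its holder and seated its blade about 7.5 mm into the slot, with no notable force. I turned the screw clockwise by about 0.9 rad, lifted the tool out, stood it back in its holder and let go.

**Last checks:**
- **Pointer:** the wrist view from above put it about 0.02 rad from the middle of the green band. The side view after the tool was returned still showed it in the band.
- **Tool:** it stands upright with its collar on the holder's top. The gripper is open and clear of everything.
- **Bystanders:** the small bottle and the orange tool look unmoved in the last pictures. I did not look at the red-capped bottle again, but the arm's path kept well clear of it.
- **Forces:** those I printed stayed at about 4 N or less.

**Checks that disagreed:** my automatic colour check gave pointer angles of 0.36 and 0.56 from the side camera, and 0.11 and 0.23 from the wrist camera. In the side view it probably picked up a second red dot on the screw head. It also put the band about 5–6 mm from where I first measured it. I went by the enlarged picture from above instead.

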